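# Sort the tested trade-ins into their trays

### The job

Sort the tested trade-ins into their trays: both lenses (silver, and black with brass rings) into the blue tray, the yellow hood and the black eyecup into the red tray, and the chrome filter case into the white tray beside the black one. Each must end standing upright, flat on its tray's floor; set the lenses down gently rather than dropping them. Leave the black filter case and the orange loupe where they are.

Things in the scene. Friction and masses are not known exactly. Their poses are not given: they have to be found in the camera images.
- silver_lens: Dented silver rangefinder lens, an upright round barrel 46 mm high, 52 mm in diameter from 9 to 36 mm up (48 mm foot below, 46 mm front ring above), black front with amber glass on top, about 220 g. Origin: centre of its underside; its z axis runs up through it. Starts standing upright on the counter.
- black_lens: Black lens with brass rings, an upright round barrel 62 mm high, 56 mm in diameter from 9 mm up (50 mm foot below), green coated glass on top, about 300 g. Origin: centre of its underside; its z axis runs up through it. Starts standing upright on the counter.
- hood: Yellow plastic lens hood, a round tube open at both ends, 54 mm outer diameter, wall 3 mm, 34 mm high, rigid, about 30 g. Origin: centre of its underside; its z axis runs up through it. Starts standing upright on the counter.
- eyecup: Black rubber eyecup on a grey rigid base: base 44 mm along x, 30 mm along y, 16 mm high; on it a round open black cup 30 mm in diameter reaching to 36 mm. Rigid, about 30 g. Grip it across the 30 mm (along its y). Origin: centre of its underside; its z axis runs up through it. Starts standing upright on the counter.
- chrome_case: Round chrome filter case, a flat closed cylinder 58 mm in diameter and 30 mm high, about 90 g. Origin: centre of its underside; its z axis runs up through it. Starts standing upright on the counter.
- blue_tray: Fixed open tray, blue floor, pale wooden rim, for lenses. 110 mm along x, 190 mm along y, rim 14 mm high and 4 mm thick, floor 4 mm above the counter. Origin: centre of the underside, at counter height; z up. Two things fit side by side along y, 46 mm either side of the centre.
- red_tray: Fixed open tray, red floor, pale wooden rim, for viewfinder and lens fittings (hood and eyecup). 110 mm along x, 190 mm along y, rim 14 mm high and 4 mm thick, floor 4 mm above the counter. Origin: centre of the underside, at counter height; z up. Two things fit side by side along y, 46 mm either side of the centre.
- white_tray: Fixed open tray, white floor, pale wooden rim, for filter cases. 110 mm along x, 190 mm along y, rim 14 mm high and 4 mm thick, floor 4 mm above the counter. Origin: centre of the underside, at counter height; z up. Two things fit side by side along y, 46 mm either side of the centre. The black filter case already stands in its -y half; the +y half is free.
- black_case: Round black filter case, 58 mm in diameter and 30 mm high, already standing in the -y half of the white tray, where it must stay. Origin: centre of its underside (4 mm above the counter); z up.
- loupe: Orange stand loupe, an upright round barrel 42 mm high, 48 mm in diameter at the foot, 42 mm above it, standing loose among the things to sort; it stays where it is. Origin: centre of its underside; its z axis runs up through it. Starts standing upright on the counter.

How it is judged:
At the end, for the whole second after the job is handed in: Lenses in the blue, hood and eyecup in the red, chrome case in the white tray: origin within 42 mm (tray x) and 84 mm (tray y) of its centre, underside within 6 mm of its floor, upright within 0.15 rad, under 20 mm/s; black case and loupe upright, within 20 mm of where they began (x of silver_lens in the frame of blue_tray between -0.042 and 0.042 m and y of silver_lens in the frame of blue_tray between -0.084 and 0.084 m and z of silver_lens in the frame of blue_tray between -0.002 and 0.01 m and angle between each of silver_lens, black_lens, hood, eyecup, chrome_case, black_case, loupe's own z axis and vertical below 0.15 rad and linear speed of each of silver_lens, black_lens, hood, eyecup, chrome_case below 0.02 m/s and x of black_lens in the frame of blue_tray between -0.042 and 0.042 m and y of black_lens in the frame of blue_tray between -0.084 and 0.084 m and z of black_lens in the frame of blue_tray between -0.002 and 0.01 m and x of hood in the frame of red_tray between -0.042 and 0.042 m and y of hood in the frame of red_tray between -0.084 and 0.084 m and z of hood in the frame of red_tray between -0.002 and 0.01 m and x of eyecup in the frame of red_tray between -0.042 and 0.042 m and y of eyecup in the frame of red_tray between -0.084 and 0.084 m and z of eyecup in the frame of red_tray between -0.002 and 0.01 m and x of chrome_case in the frame of white_tray between -0.042 and 0.042 m and y of chrome_case in the frame of white_tray between -0.084 and 0.084 m and z of chrome_case in the frame of white_tray between -0.002 and 0.01 m and distance of each of black_case, loupe from where it was at the start of the episode below 0.02 m); the robot touches nothing.
It fails at once if the silver lens falls freely (let go more than about 25 mm above what it lands on) (linear speed of silver_lens above 0.7 m/s and contact force between silver_lens and anything else below 0.01 N).
It fails at once if the black lens falls freely (let go more than about 25 mm above what it lands on) (linear speed of black_lens above 0.7 m/s and contact force between black_lens and anything else below 0.01 N).
It fails at once if the black filter case is moved more than 20 mm (distance of black_case from where it was at the start of the episode above 0.02 m).
It fails at once if the orange loupe is moved more than 20 mm (distance of loupe from where it was at the start of the episode above 0.02 m).
It also fails if it takes over 109 s, if anything falls off the work surface, if the arm or the gripper's body presses on something with over 40 N, if the wrist force passes 120 N, or if a joint passes its speed limit or range.

### The arm

A 7-joint arm with a two-finger parallel gripper is mounted at the origin on the work surface. World frame = base frame: x ahead of the robot, y to its left, z up, the work surface at z = 0. Lengths are in m, angles in rad, forces in N, time in s.
With the tool pointing down it reaches from about 0.425 to 0.95 m from the base axis. Payload 4.7 kg.
Tool frame: the origin (TCP) lies midway between the tips of the shut fingers; the grasp point (between the pads) lies 19 mm behind it; z points along the fingers, y is the line along which they close (so a half turn about z gives the same grasp; the last joint's range is limited). The gripper opens to 87 mm and grips with 3 to 60 N. Pads are 19 mm wide; open, the fingers measure 117 mm over their backs; the gripper's body (75 mm by 190 mm) begins 51 mm behind the grasp point.
Start: joints at [-0.029, 0.469, -0.049, 1.532, 0.024, 1.141, -0.082], TCP at [0.675, 0, 0.223] pointing down, gripper open.
Joint ranges: [-2.59, 2.59], [-0.33, 1.99], [-1.39, 1.29], [0.1, 2.45], [-1.04, 4.18], [0.21, 1.99], [-2.66, 2.66]. Speed limits (rad/s): [2.57, 2.57, 3.14, 3.14, 3.14, 3.14, 3.14].

### API

Orientations are given as a unit quaternion [w, x, y, z].
In Python, from bench import manip, camrig gives the robot as it stands (manip), with the cameras (camrig). Calls block until the motion is done:
- manip.reach(position, orientation): joint-space move of the TCP to a pose.
- manip.line_to(position, attitude=None, max_speed=0.15, f_stop=None): straight line of the TCP; attitude=None keeps the orientation; max_speed is the mean speed in m/s. With f_stop (N) it stops when the force on the tool has changed by that much, and returns True; else False.
- manip.move_joints(angles): joint-space move.
- manip.command_gripper(opening, effort=None): finger opening in m; effort is the grip in N (None keeps the last); returns when the fingers have stopped.
- manip.hold(seconds).
- manip.inverse_kinematics(position, orientation): joint angles nearest the present ones, or None.
- manip.observe(): the state.
- camrig.get_image(name): name is "scene" or "side" or "wrist"; returns the picture (400x640x3 uint8, blue, green, red); there is no depth.
- camrig.get_calibration(name): a dict with "fov_y" (degrees; the focal length in pixels is half the picture's height over the tangent of half this angle, whatever the lens; pixels are square), "cx", "cy" (the principal point, pixels), "rvec" (rotation vector, rad) and "tvec" (3), from world to camera coordinates, as OpenCV has them. Camera axes: x right, y down, z forward; pixel columns grow to the right and rows downward; lengths in m; the calibration is good to about 2 mm. A picture is of the moment at which its call begins: read the wrist's pose just before it. get_calibration takes no time and is no camera call; for the wrist camera it gives the pose at the moment of the call.
A pose or a line that the arm cannot do raises manip.MotionError and nothing moves.
- manip.finish_job(): hands the job in; it is judged then, once.
The state is a dict: "time_s": time; "q": joint angles; "qd": joint speeds; "tau": joint torques, N m; "ee_pos": TCP position; "tool_rot": TCP orientation; "wrist_force": force on the tool from outside, world axes, zero at the start; "ft_torque": the same for the moment, N m; "grip_width": finger opening in m; "gripper_force": force on a finger pad.
Only numpy, scipy, OpenCV 4.12 (cv2) and the standard library are available. Lean on these libraries where they do the work, as an engineer would, in place of code of your own. Each camera call takes 0.05 s, during which the arm holds its last target. There are 200 camera calls.

## Working session

There is one attempt and no reset: what is moved stays moved. The work goes in short steps, each a Python script; the robot and the scene stay as the last script left them, time stands still between calls to the robot, and variables do not carry over. Pictures are saved under pics/ and viewed, at most 14 in all, crops included, and the job is handed in when it is done.

```bash
mkdir -p pics
python3 - <<'E'
from bench import manip, camrig
import cv2
for n in ("scene","side","wrist"):
    c=camrig.get_calibration(n); print(n,c)
    cv2.imwrite(f"pics/{n}0.png",camrig.get_image(n))
o=manip.observe(); print(o["time_s"],o["ee_pos"],o["tool_rot"],o["grip_width"])
E
```

```text
scene {'fov_y': 52.063649655101926, 'cx': 324.1998145561669, 'cy': 208.8734452840593, 'rvec': array([ 0.69795306,  2.54330628, -1.23548975]), 'tvec': array([ 0.42652871, -0.142129  ,  1.34984631])}
side {'fov_y': 44.805956204009675, 'cx': 319.95641946371285, 'cy': 203.37231667113517, 'rvec': array([ 0.54734156, -2.76135325,  1.02960384]), 'tvec': array([0.47685053, 0.17127535, 0.97461139])}
wrist {'fov_y': 68.66371175321709, 'cx': 316.3381985584999, 'cy': 200.7994313285212, 'rvec': array([-2.87735001e+00,  5.87640624e-04,  3.44230169e-04]), 'tvec': array([-0.67497079, -0.03096543,  0.39001466])}
0.15 [6.74541825e-01 4.75171121e-05 2.21748223e-01] [-5.17319119e-04  7.07080784e-01  7.07132383e-01 -5.39039392e-04] 0.08692389631680092
```

View pics/scene0.png

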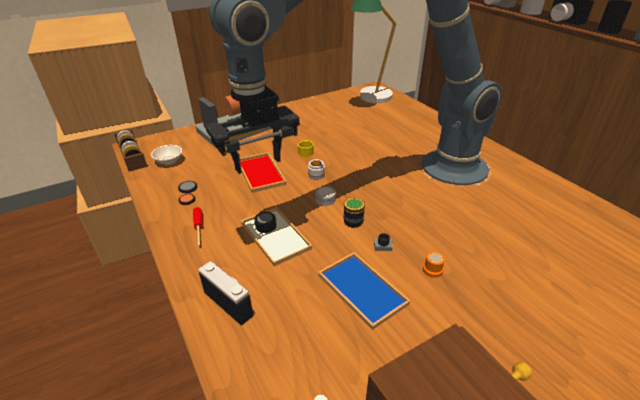

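View pics/side0.png

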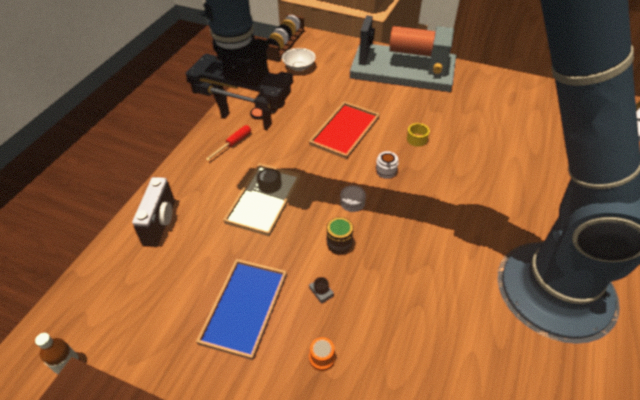

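The scene and side views show every item. In side-view pixels: silver (387,158), black lens (340,228), hood (418,130), eyecup (320,285), chrome (352,190) and loupe (322,348). The trays are blue at (243,308), red at (346,130) and white at (262,199). I'll turn both views into rough positions.

```bash
cat > h.py <<'E'
import numpy as np, cv2
from bench import manip, camrig
def cam(n):
    c=camrig.get_calibration(n); f=200/np.tan(np.radians(c["fov_y"]/2))
    return np.array([[f,0,c["cx"]],[0,f,c["cy"]],[0,0,1]]),cv2.Rodrigues(np.array(c["rvec"]))[0],np.array(c["tvec"])
def unproj(cal,uv,z):
    K,R,t=cal; d=R.T@np.linalg.inv(K)@np.array([uv[0],uv[1],1.]); o=-R.T@t
    return (o+d*(z-o[2])/d[2])[:2]
def proj(cal,p):
    K,R,t=cal; q=K@(R@np.array(p)+t); return q[:2]/q[2]
E
python3 - <<'E'
from h import *
np.set_printoptions(precision=3,suppress=True)
P={"side":dict(silver=((387,158),.046),black=((340,228),.062),hood=((418,130),.034),eyecup=((320,285),.036),chrome=((352,190),.03),loupe=((322,348),.042),bcase=((268,175),.034),
 b1=((237,262),.014),b2=((286,267),.014),b3=((252,354),.014),b4=((200,343),.014),r1=((346,103),.014),r2=((379,112),.014),r3=((346,155),.014),r4=((311,144),.014),w1=((258,167),.014),w2=((298,175),.014),w3=((270,231),.014),w4=((227,222),.014)),
"scene":dict(silver=((316,163),.046),black=((354,204),.062),hood=((306,145),.034),eyecup=((384,238),.036),chrome=((326,193),.03),loupe=((434,258),.042),bcase=((265,217),.034),
 b1=((320,275),.014),b2=((351,254),.014),b3=((407,298),.014),b4=((376,324),.014),r1=((240,161),.014),r2=((266,154),.014),r3=((285,183),.014),r4=((255,190),.014),w3=((310,242),.014),w4=((278,261),.014))}
for n in P:
    c=cam(n); print(n,"cam at",-c[1].T@c[2])
    for k,(uv,z) in P[n].items(): print(k,unproj(c,uv,z),end="; ")
    print()
c=cam("wrist");print("wrist cam",-c[1].T@c[2],c[1][2])
E
```

```text
side cam at [0.239 0.651 0.852]
silver [ 0.42  -0.186]; black [0.443 0.067]; hood [ 0.38  -0.327]; eyecup [0.436 0.194]; chrome [ 0.466 -0.071]; loupe [0.382 0.314]; bcase [ 0.664 -0.038]; b1 [0.621 0.196]; b2 [0.522 0.168]; b3 [0.499 0.36 ]; b4 [0.597 0.378]; r1 [ 0.599 -0.388]; r2 [ 0.502 -0.384]; r3 [ 0.525 -0.191]; r4 [ 0.622 -0.195]; w1 [ 0.71 -0.07]; w2 [ 0.608 -0.082]; w3 [0.594 0.097]; w4 [0.694 0.11 ]; 
scene cam at [0.951 0.772 0.724]
silver [ 0.417 -0.183]; black [0.445 0.07 ]; hood [ 0.38  -0.317]; eyecup [0.438 0.196]; chrome [ 0.461 -0.049]; loupe [0.385 0.316]; bcase [ 0.658 -0.034]; b1 [0.628 0.204]; b2 [0.527 0.183]; b3 [0.497 0.36 ]; b4 [0.596 0.38 ]; r1 [ 0.601 -0.367]; r2 [ 0.509 -0.364]; r3 [ 0.53  -0.176]; r4 [ 0.623 -0.189]; w3 [0.593 0.093]; w4 [0.692 0.113]; 
wrist cam [0.675 0.072 0.385] [-0.    -0.261 -0.965]
```

View pics/wrist0.png

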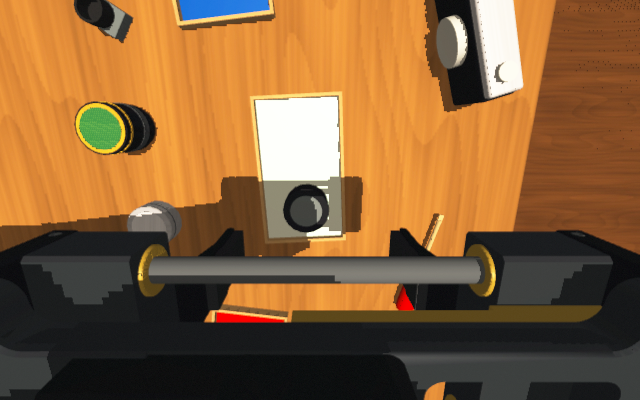

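The wrist view agrees with the rough map. White tray corners are at (252,97), (342,93), (345,239) and (267,242). I'll take two higher wrist views for precise measurement.

Run:
```python
from h import *
import json
for i,(x,y,z) in enumerate([(.52,-.36,.3),(.5,.0,.36)]):
    manip.reach([x,y,z],[0,.7071068,.7071068,0]); manip.hold(.3)
    c=cam("wrist"); im=camrig.get_image("wrist")
    np.savez(f"w{i}.npz",*c); cv2.imwrite(f"pics/w{i}.png",im)
    print(manip.observe()["time_s"],-c[1].T@c[2])
    cv2.imwrite(f"pics/w{i}c.png",cv2.resize(im[:245],(800,306),interpolation=cv2.INTER_CUBIC) )
a=cv2.imread("pics/w0c.png");b=cv2.imread("pics/w1c.png")
cv2.imwrite("pics/w01.png",np.vstack([a[:298],b[:298]]))
```

```text
1.9833 [ 0.52075541 -0.28768163  0.46265359]
3.7 [0.50063197 0.07097231 0.52260392]
```

View pics/w01.png

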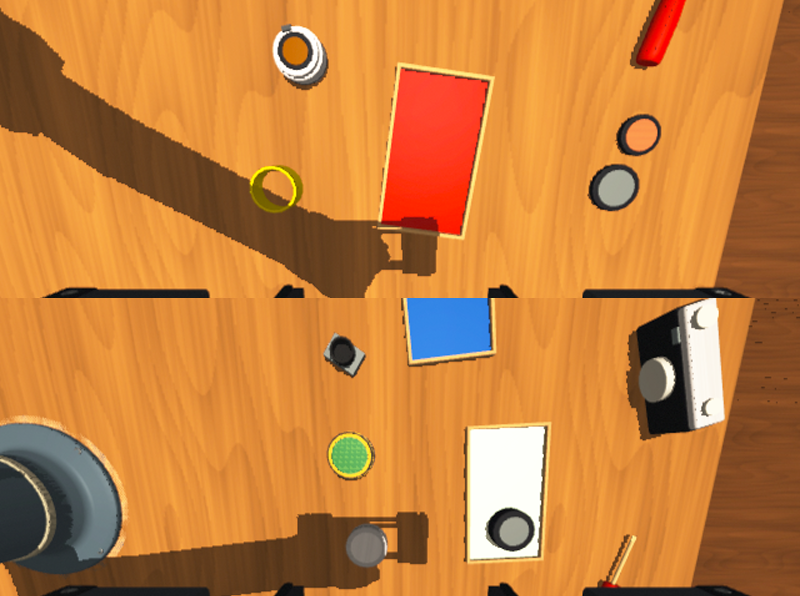

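Two views:
- **Upper view:** silver glass (295,50), hood (276,189), and red tray corners (397,64), (494,77), (462,239), (380,228).
- **Lower view:** black lens (351,456), eyecup (343,351), chrome (367,546), and white tray corners (467,427), (551,423), (543,559), (468,562).

I'll enlarge the five items.

Run:
```python
from h import *
np.set_printoptions(precision=4,suppress=True)
L=lambda i:[np.load(f"w{i}.npz")[f"arr_{j}"] for j in range(3)]
W=[L(0),L(1)]; s=1.25
pts=dict(silver=(0,295,50,.046),hood=(0,276,189,.034),r1=(0,397,64,.014),r2=(0,494,77,.014),r3=(0,462,239,.014),r4=(0,380,228,.014),
black=(1,351,158,.062),chrome=(1,367,248,.03),eyecup=(1,343,53,.036),w1=(1,467,129,.014),w2=(1,551,125,.014),w3=(1,543,261,.014),w4=(1,468,264,.014),b3=(1,408,67,.014),b4=(1,495,55,.014),bc=(1,515,232,.034))
for k,(i,u,v,z) in pts.items(): print(k,unproj(W[i],(u/s,v/s),z))
out=[]
for i,x,y in [(0,239,42),(0,221,150),(1,276,45),(1,281,126),(1,293,198)]:
    im=cv2.imread(f"pics/w{i}.png"); y0=max(0,y-33);x0=x-33
    cr=cv2.resize(im[y0:y0+66,x0:x0+66],(264,264),interpolation=cv2.INTER_CUBIC); 
    for t in range(0,264,40): cv2.putText(cr,str(x0+t//4),(t,8),0,.3,(255,255,255)); cv2.putText(cr,str(y0+t//4),(0,t+4),0,.3,(255,255,255)); cv2.line(cr,(t,0),(t,263),(200,200,200),1) if 0 else None
    out.append(cr)
out.append(np.zeros_like(cr))
cv2.imwrite("pics/crops.png",np.vstack([np.hstack(out[:3]),np.hstack(out[3:])]))
```

```text
silver [ 0.4182 -0.1866]
hood [ 0.3829 -0.3291]
r1 [ 0.523  -0.1928]
r2 [ 0.6322 -0.206 ]
r3 [ 0.6053 -0.3932]
r4 [ 0.5022 -0.3792]
black [0.447 0.064]
chrome [ 0.4614 -0.0579]
eyecup [0.4384 0.1858]
w1 [0.5958 0.1001]
w2 [0.7062 0.1049]
w3 [ 0.715  -0.0821]
w4 [ 0.6064 -0.0864]
b3 [0.5173 0.1749]
b4 [0.6266 0.1885]
bc [ 0.6641 -0.0347]
```

View pics/crops.png

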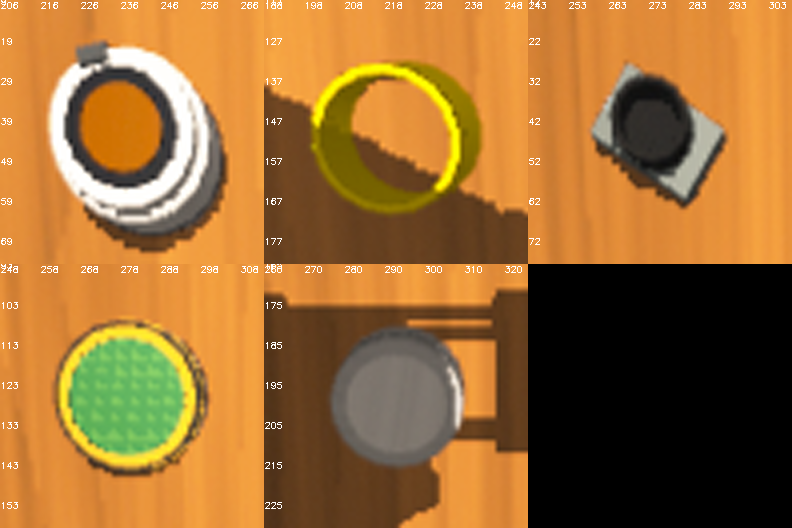

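Measurements are consistent: tray width comes out at 110 mm, and the side and scene views agree. I'll write a pick-and-place helper and do the chrome case first.

```bash
cat >> h.py <<'E'
from scipy.spatial.transform import Rotation as Ro
def quat(deg):
    q=(Ro.from_euler("z",deg,degrees=True)*Ro.from_matrix([[0,1,0],[1,0,0],[0,0,-1]])).as_quat(); return np.r_[q[3],q[:3]]
TR=dict(red=((.5657,-.2928),-6.6),white=((.6559,.0091),2.8),blue=((.560,.276),7.0))
def spot(t,y):
    c,a=TR[t]; a=np.radians(a); return np.array(c)+y*np.array([-np.sin(a),np.cos(a)])
UP=.15
def transfer(p,src,dst,tip,w,eff):
    """p: source xy, src/dst: closing angles; tip: tip height over underside"""
    tray,y=dst; d=spot(tray,y); qs,qd=quat(src),quat(TR[tray][1])
    ob=manip.observe
    if ob()["grip_width"]<.08: manip.command_gripper(.087,eff)
    manip.reach([*p,UP],qs); manip.line_to([*p,tip],max_speed=.15)
    manip.command_gripper(w-.012,eff); o=ob(); print("grip",o["grip_width"],o["gripper_force"],o["ee_pos"])
    manip.line_to([*p,UP],max_speed=.15); o=ob(); print("lift",o["grip_width"],o["gripper_force"],o["wrist_force"])
    manip.reach([*d,UP],qd); manip.line_to([*d,tip+.019],max_speed=.15); manip.hold(.2)
    s=manip.line_to([*d,tip+.002],max_speed=.025,f_stop=5); o=ob()
    print("down",s,o["ee_pos"],"expect tip",tip+.004,o["grip_width"])
    manip.command_gripper(w+.009); manip.hold(.1); manip.line_to([*d,UP],max_speed=.18); print("t",ob()["time_s"])
E
cat > m.py <<'E'
from h import *
np.set_printoptions(precision=4,suppress=True)
L=lambda i:[np.load(f"w{i}.npz")[f"arr_{j}"] for j in range(3)]
W=[L(0),L(1)]
S=dict(silver=unproj(W[0],(236,40.75),.046),hood=unproj(W[0],(218.5,151.5),.034),black=unproj(W[1],(279.75,126),.062),chrome=unproj(W[1],(292.8,200.5),.03),eyecup=unproj(W[1],(273.75,42),.036))
e=[unproj(W[1],(243+u/4,12+v/4),.016) for u,v in ((100,63),(197,130),(64,132))]
ec=(e[1]+e[2])/2; d=e[1]-e[0]; ang=np.degrees(np.arctan2(d[1],d[0]))
E
python3 - <<'E'
from m import *
print(S,ec,ang,np.linalg.norm(d),np.linalg.norm(e[2]-e[0]))
for n,a in dict(silver=7,black=7,hood=-6.6,eyecup=ang+90,chrome=2.8).items():
    for z in (.005,UP): print(n,manip.inverse_kinematics([*S[n],z],quat(a)) is not None, end=" ")
transfer(S["chrome"],2.8,("white",.048),.005,.058,25)
cv2.imwrite("pics/side1.png",camrig.get_image("side")[60:380,150:470].repeat(2,0).repeat(2,1)[:600])
E
```

```text
{'silver': array([ 0.4181, -0.1875]), 'hood': array([ 0.3795, -0.3295]), 'black': array([0.4454, 0.0646]), 'chrome': array([ 0.4599, -0.0617]), 'eyecup': array([0.4375, 0.1864])} [0.4376 0.1872] -32.45957429664742 0.04375057280392096 0.028490258161625457
silver True silver True black True black True hood True hood True eyecup True eyecup True chrome True chrome True grip 0.056473688330724636 24.999645072966814 [ 0.4598 -0.0617  0.0051]
lift 0.05658054536083682 24.99983887653798 [ 0.2891 -0.4236 -1.431 ]
down True [0.6532 0.057  0.0091] expect tip 0.009000000000000001 0.056710271725474416
t 11.7
```

View pics/side1.png

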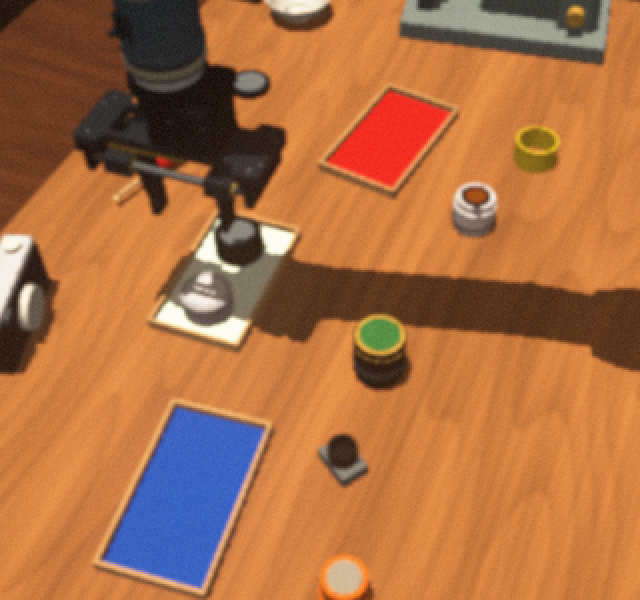

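The chrome case stands in the white tray's free half (around (207,292)) and the black case hasn't moved. Contact came at exactly the expected height. I'll do the other four the same way, stopping if a grip width is wrong.

```bash
sed -i 's/^    manip.line_to(\[\*p,UP\],max_speed=.15); o=ob/    assert abs(o["grip_width"]-w)<.006, "grip"\n&/' h.py
python3 - <<'E'
from m import *
for n,src,dst,tip,w,f in [("black",7,("blue",-.046),.016,.056,30),("silver",7,("blue",.046),.007,.052,30),("hood",-6.6,("red",-.046),.006,.054,10),("eyecup",ang+90,("red",.046),.004,.030,15)]:
    print(n); transfer(ec if n=="eyecup" else S[n],src,dst,tip,w,f)
manip.reach([.55,-.02,.3],quat(0))
cv2.imwrite("pics/side2.png",camrig.get_image("side")[60:380,150:470].repeat(2,0).repeat(2,1)[:600])
cv2.imwrite("pics/scene2.png",cv2.resize(camrig.get_image("scene")[120:340,200:480],None,fx=2.5,fy=2.5))
E
```

```text
black
grip 0.05507739183132169 29.92075274902163 [0.4447 0.0644 0.0161]
lift 0.05539096305463559 29.913807009870652 [ 0.4363  0.1613 -2.3058]
down True [0.5654 0.2302 0.0201] expect tip 0.02 0.054923966271551376
t 20.0333
silver
grip 0.05126546644218598 29.998850480478723 [ 0.4179 -0.1875  0.0071]
lift 0.05129052109724642 30.000139042458613 [ 0.0061 -0.0023 -1.2779]
down True [0.5542 0.3215 0.0111] expect tip 0.011 0.050932293502079534
t 30.4917
hood
grip 0.05372460799168435 10.000251965866482 [ 0.3795 -0.3295  0.0061]
lift 0.05346543327825472 9.999988038289302 [-0.2918  1.176  -0.3662]
down True [ 0.5602 -0.3384  0.0098] expect tip 0.01 0.053467247899178304
t 40.6167
eyecup
grip 0.030029731655781253 14.999984144233167 [0.4376 0.1872 0.004 ]
lift 0.030082466893808356 15.000070170499384 [-0.0798 -0.4349 -0.2416]
down True [ 0.5707 -0.247   0.0078] expect tip 0.008 0.02986233516624156
t 51.525
```

View pics/side2.png

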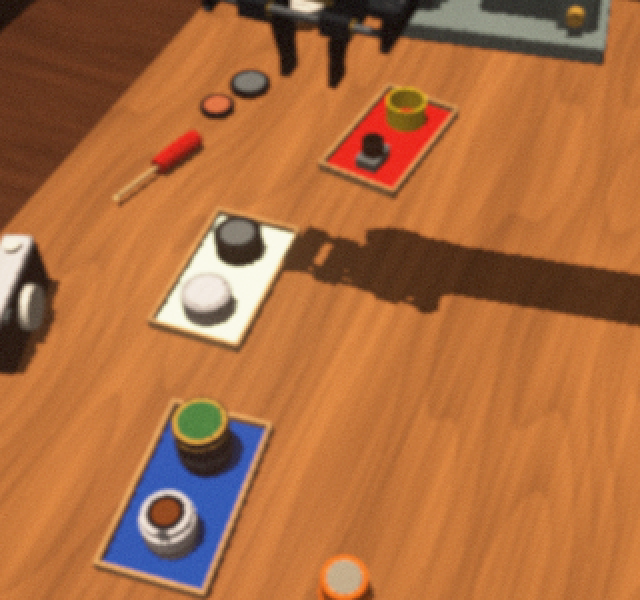

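View pics/scene2.png

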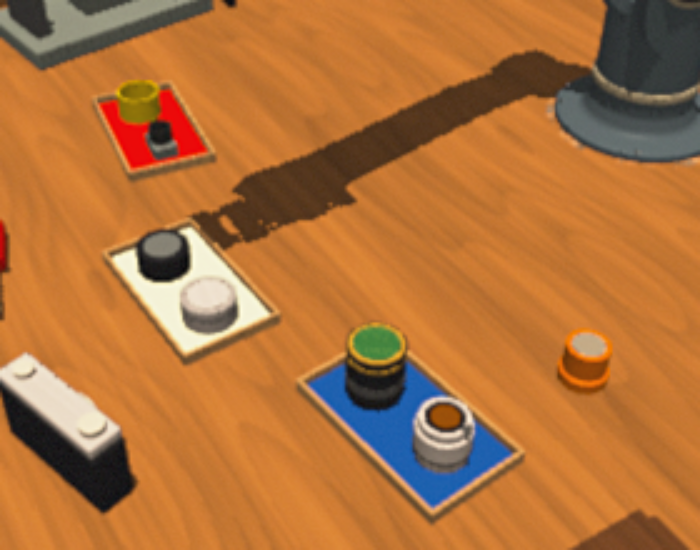

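Both views show all five items upright on their tray floors. In the side view, the lenses are in blue at (200,430) and (168,525), the hood and eyecup in red at (406,110) and (373,150), and chrome in white at (207,297). The black case (238,240) and loupe (345,577) haven't moved.

```bash
python3 -c "
from bench import manip, camrig
print(manip.finish_job(), manip.observe()['time_s'])"
```

```text
the job is handed in; nothing more can be done
the job is handed in; nothing more can be done
```

The job is handed in (no verdict was returned): all five trade-ins stand upright in their trays, the lenses were set down gently, and the black filter case and orange loupe were left where they were, at about 52 s of the 109 s limit.

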